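# Clamp the ingredient bin's sliding lid with its draw latch

## Task

The sliding lid of the white ingredient bin still has to be clamped against its rubber seal: take the latch's wire loop by its red tab and hook its cross bar under the lip of the dark keeper while the red lever is still open, then push the lever over centre until it lies flat against its rubber bumper and the lid is drawn tight. Work gently: do not ram the loop into the keeper or the lid, do not force the lever hard into its bumper, and leave the jar, the cup and the timer round the bin where they are.

Things in the scene. Friction and masses are not known exactly. Their poses are not given: they have to be found in the camera images.
- bin: white plastic ingredient bin, 156 x 296 x 92 mm, fixed; origin at the centre of its underside, z up, y along its length. The -y half of its top is a fixed deck with the latch, the +y half the steel sliding lid with the keeper. 'Forward' below is the bin's +y. All latch parts move in the upright plane x = 0 of the bin
- pivot (a point): pivot of the lever, 18 mm above the deck, with the bin's axes (x along the pivot pin, y from latch to keeper, z up). The loop's hinge pin goes round with the lever: at lever angle t it stands -16 cos(t - 0.22) mm forward of and 16 sin(t - 0.22) mm above the pivot, so opening the lever lets the loop reach farther forward
- lever (a joint): latch lever, rad: 0 = clamped, level, pointing back, its grip on the rubber bumper; 1.57 = upright; up to 2.45 = leaning forward. Light friction holds it. With the loop hooked it begins to draw the lid at about 1.2, resists most near 0.8 (about 6 N pushed square on the grip), passes centre near 0.3 and then falls shut by itself
- lever_grip (a point): middle of the lever's red grip, 72 mm from the pivot. The grip is 24 mm wide, 10 mm thick and spans 54 to 88 mm from the pivot
- bail (a joint): wire loop hinged on the lever, rad: the loop's slope above level (positive with its cross bar up) is bail - lever - 0.03. Light friction holds it on the lever where it is left, so an unhooked loop swings round with the lever
- bail_bar (a point): middle of the loop's cross bar, 75 mm from the loop's hinge pin; the wire is 5 mm thick, the loop 32 mm wide inside, 42 mm outside. The bar goes down on the keeper's foot in front of the lip (its middle at least 5 mm forward of keeper), then slides back under the lip until it meets the post
- bail_tab (a point): grip point on the loop's red tab, which is 20 mm wide along the bin's x, 8 mm thick and 40 mm tall, with 10 mm of it above this point. With the loop level this point is 14 mm forward of and 34 mm above the cross bar's middle; it tilts with the loop. Pinched across its 20 mm width from above it can turn between the fingers
- keeper (a point): where the bar's middle lies when hooked, with the bin's axes; moves with the lid. The dark steel keeper: a post 22 mm wide with its front face 2.5 mm behind this point; a lip on it reaches 1.5 mm forward of this point, underside 4 mm and top 10 mm above it; a level foot 40 mm wide, its top 3.5 mm below this point, runs 21 mm forward. All hard steel
- lid (a joint): sliding lid, m: 0 = loose, about 0.0045 = drawn back against the rubber seal by the clamped latch. The seal pushes it forward again with about 15 N per mm
- spice_jar_mid (a point): centre (half-way up) of the small spice jar with a light cap, 47 mm across, 98 mm tall; a bystander that stands beside the bin
- sauce_cup_mid (a point): centre (half-way up) of the small stainless sauce cup, 65 mm across, 37 mm tall; a bystander that stands beside the bin
- kitchen_timer_mid (a point): centre (half-way up) of the round white kitchen timer, 66 mm across, 53 mm tall; a bystander that stands beside the bin

How it is judged:
On the way:
1. the loop's cross bar lies hooked under the keeper's lip while the lever is still open (above 0.6 rad) (y of bail_bar in the frame of keeper between -0.003 and 0.0035 m and z of bail_bar in the frame of keeper between -0.003 and 0.003 m and value of joint lever above 0.6 rad), for 0.1 s.
At the end, for the whole second after the job is handed in: the lever lies flat (below 0.06 rad) and at rest, the lid is drawn in by more than 3 mm, the loop's cross bar is within 4 mm of its place under the keeper's lip, and jar, cup and timer are within 15 mm of where they stood (value of joint lever below 0.06 rad and value of joint lid above 0.003 m and distance between bail_bar and keeper below 0.004 m and velocity of joint lever below 0.05 rad/s and distance of each of spice_jar_mid, sauce_cup_mid, kitchen_timer_mid from where it was at the start of the episode below 0.015 m); the robot touches nothing.
It fails at once if the loop is pressed on the keeper or the lid with more than 30 N while the lever is still open (above 1.3 rad) (contact force between bail and lid above 30 N and value of joint lever above 1.3 rad).
It fails at once if the lever is forced into its bumper with more than 40 N (contact force between lever_c1 and bin_c16 above 40 N).
It fails at once if the jar, the cup or the timer is pushed more than 15 mm (distance of any of spice_jar_mid, sauce_cup_mid, kitchen_timer_mid from where it was at the start of the episode above 0.015 m).
It also fails if it takes over 58 s, if anything falls off the work surface, if the arm or the gripper's body presses on something with over 40 N, if the wrist force passes 120 N, or if a joint passes its speed limit or range.

## Robot

A 7-joint arm with a two-finger parallel gripper is mounted at the origin on a cart in front of the work surface, level with it; the furniture and walls round the work are solid. World frame = base frame: x ahead of the robot, y to its left, z up, the work surface at z = 0. Lengths are in m, angles in rad, forces in N, time in s.
With the tool pointing down it reaches from about 0.4 to 0.85 m from the base axis. Payload 10.4 kg.
Tool frame: the origin (TCP) lies between the finger pads; the fingertips stand 14 mm ahead of it and the grasp point (between the pads) lies 5 mm behind it; z points along the fingers, y is the direction in which the jaws open and shut (so a half turn about z gives the same grasp; the last joint's range is limited). The gripper opens to 87 mm and grips with 3 to 60 N. Pads are 19 mm wide; open, the fingers measure 117 mm over their backs; the gripper's body (75 mm by 190 mm) begins 51 mm behind the grasp point.
Start: joints at [-0.023, 0.332, -0.065, 1.46, 0.022, 1.35, -0.088], TCP at [0.625, 0, 0.237] pointing down, gripper open.
Joint ranges: [-2.6, 2.6], [-0.5, 2.12], [-1.47, 1.34], [0.16, 2.42], [-1.27, 4.41], [0.06, 2.06], [-2.6, 2.6]. Speed limits (rad/s): [2.22, 2.22, 2.79, 2.79, 3.14, 3.14, 3.14].

## Interface

Orientations are given as a unit quaternion [x, y, z, w].
In Python, from station import r, cams, hand_in gives the robot as it stands.
- The arm moves only by the tool arm_command, never from a script. Its argument "increments" is a list of rows, each a list of 4 numbers: the shift along the tool's x, y, z normalised to -1 to 1, where 1 is 0.025 m, then the turn about the tool's z normalised to -1 to 1, where 1 is 0.08 rad. A call has 1 to 20 rows; each row shifts and turns the commanded pose from where the row before left it, along the tool's axes as they then stand; what a row does not reach is not made up. A row lasts 1/12 s, in which the tool goes at most 41.7 mm and 7.16 degrees, less where a joint would pass 70% of its speed; a pose out of reach is approached as far as the arm can. A call with a number of a shift or a turn outside -1 to 1 is refused whole. A call with a gripper value outside its range is refused whole. "claw" is the opening, from -1 (shut) to 1 (fully open), set as the call begins (left out, the last holds). The fingers move at their own pace and stop on an object; "grip_force" is the grip in N (left out, the last holds). Time passes only in rows, so rows that do not move let the fingers close. It gives the time, the measured TCP pose, the force and the opening at its end, in the units of the state.
- r.read_state(): the state, without advancing time (a new reading comes with each control period).
- cams.read_camera(name): name is "scene" or "side" or "wrist"; returns a dict with "color" (384x512x3 uint8, red, green, blue), "intrinsics" (3x3 intrinsics, pixels), "view" (4x4, takes a point from world to camera coordinates). Camera axes: x right, y down, z forward; pixel columns grow to the right and rows downward; lengths in m; the calibration is good to about 2 mm. A picture is of the moment at which its call begins. There is no depth.
- hand_in(): hands the job in, once; it reports no verdict.
The state is a dict: "clock": time; "joints": joint angles; "dq": joint speeds; "effort": joint torques, N m; "ee_pos": TCP position; "ee_rot": TCP orientation; "contact_force": force on the tool from outside, world axes, zero at the start; "wrist_torque": the same for the moment, N m; "opening": opening from 0.0 (shut) to 1.0 (fully open).
Only numpy, scipy, OpenCV 4.12 (cv2) and the standard library are available. Lean on these libraries where they do the work, as an engineer would, in place of code of your own. Each camera call takes 0.05 s, during which the arm holds its last target. There are 200 camera calls.

## Working session

There is one attempt and no reset: what is moved stays moved. The work goes in short steps, Python scripts to look and compute and a tool call to move; the robot and the scene stay as the last step left them, time stands still between calls to the robot, and variables do not carry over. Pictures are saved under pics/ and viewed, about 8 in all and at most 12, crops included, and the job is handed in when it is done.

Besides the shell and the picture viewer there is one more tool, called after "Request:" by a JSON object that holds its "op" and its "data", one argument or row to a line. arm_command: Moves the arm, as the interface text tells. Its arguments: {"type":"object","properties":{"increments":{"type":"array","items":{"type":"array","items":{"type":"number","minimum":-1,"maximum":1}}},"claw":{"type":"number"},"grip_force":{"type":"number"}},"required":["increments"]}

```bash
mkdir -p pics; ls
python3 - <<'E'
from station import r,cams
import cv2,numpy as np
s=r.read_state(); print(s['clock'],s['ee_pos'],s['ee_rot'],s['opening'])
ims=[]
for n in ["scene","side","wrist"]:
    c=cams.read_camera(n); cv2.imwrite(f'pics/{n}0.png',c['color'][:,:,::-1]); np.savez(f'{n}0.npz',K=c['intrinsics'],V=c['view'],im=c['color'])
    V=c['view'];print(n,c['intrinsics'].tolist(),'pos',-V[:3,:3].T@V[:3,3],'fwd',V[2,:3])
    ims.append(c['color'])
cv2.imwrite('pics/all.png',cv2.resize(np.vstack([np.hstack(ims[:2]),np.hstack([ims[2],ims[2]*0])])[:,:,::-1],(800,600)))
E
```

```text
pics
0.0 [ 6.24622213e-01 -1.30898408e-05  2.35763903e-01] [ 7.07103189e-01  7.07110016e-01 -5.27746337e-04 -4.77400936e-04] 1.0013296683524533
scene [[466.5861300623698, 0.0, 263.3694140247604], [0.0, 466.5861300623698, 188.7966964458152], [0.0, 0.0, 1.0]] pos [ 0.05295206 -0.54823284  0.50289108] fwd [ 0.61174751  0.6293889  -0.47920204]
side [[422.63904185223066, 0.0, 245.08512627584147], [0.0, 422.63904185223066, 189.5140673709812], [0.0, 0.0, 1.0]] pos [0.27258063 0.66577752 0.5344245 ] fwd [ 0.35047692 -0.78557548 -0.50993832]
wrist [[270.68896081678184, 0.0, 257.2484235510947], [0.0, 270.68896081678184, 189.39530048959932], [0.0, 0.0, 1.0]] pos [0.62609078 0.07146233 0.38309221] fwd [-0.00143906 -0.25934534 -0.96578358]
```

View pics/all.png

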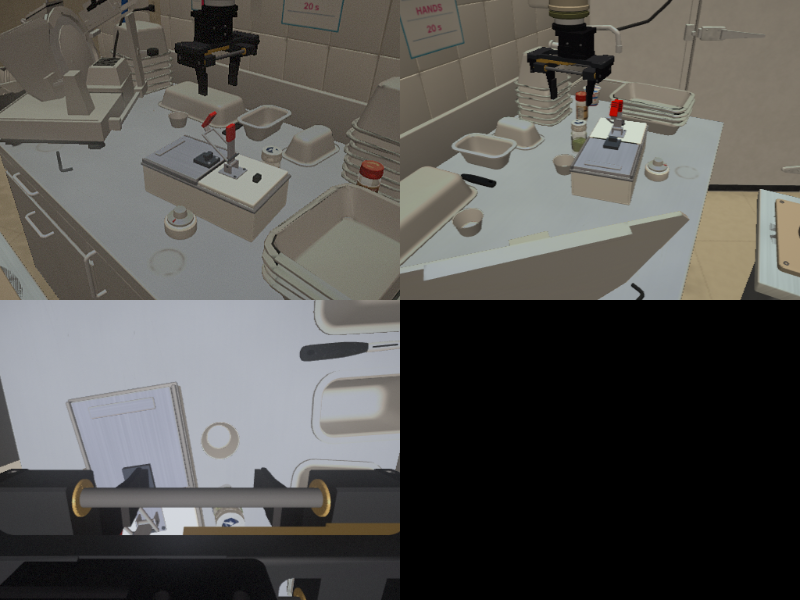

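The overview shows the bin in the middle of scene and side. The loop and lever stick up from it, and the gripper is behind. I'll zoom in on both.

Run:
```python
import cv2,numpy as np
a=np.load('scene0.npz')['im'][130:310,170:390]; b=np.load('side0.npz')['im'][110:270,190:370]
a=cv2.resize(a,(800,None) if 0 else (720,589),interpolation=cv2.INTER_CUBIC); b=cv2.resize(b,(675,600),interpolation=cv2.INTER_CUBIC)
cv2.imwrite('pics/a.png',a[:,:,::-1]);cv2.imwrite('pics/b.png',b[:,:,::-1])
```

```text
(no output)
```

View pics/a.png

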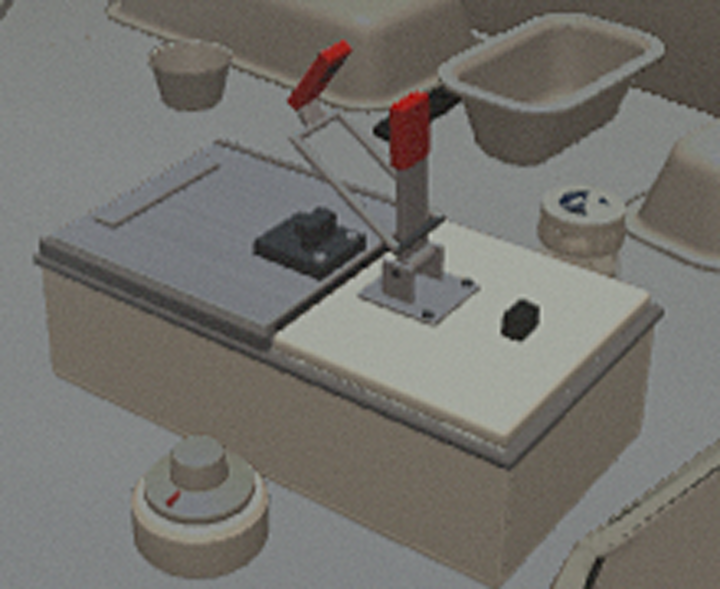

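View pics/b.png

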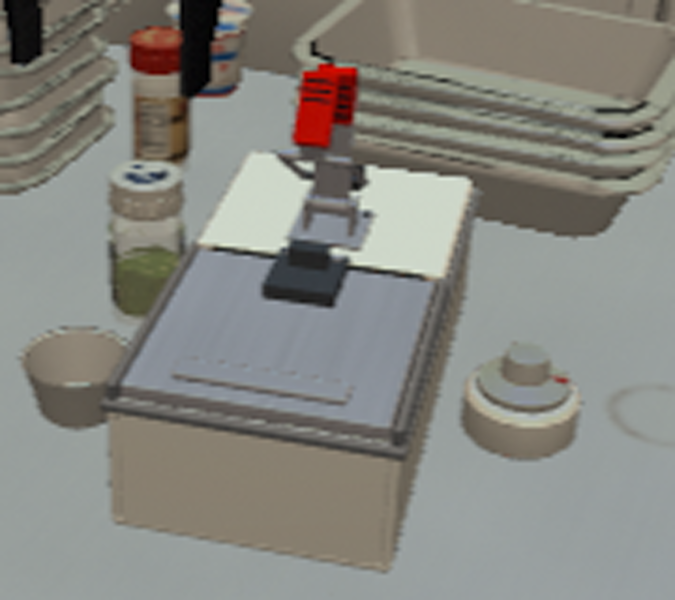

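Scene crop: tab at about (320,75), lever grip at (410,130), keeper at (310,240), pivot bracket at (410,275). Side crop: tab at (315,108), keeper at (305,270), bin end corners at (105,405) and (403,455). I'll triangulate these.

```bash
cat > h.py <<'E'
import numpy as np,cv2
def load(n):
    d=np.load(n+'.npz'); return d['K'],d['V'],d['im']
def tri(c1,p1,c2,p2):
    P=[c[0]@c[1][:3] for c in (c1,c2)]
    X=cv2.triangulatePoints(P[0],P[1],np.float64(p1).reshape(2,1),np.float64(p2).reshape(2,1)).ravel(); X=X[:3]/X[3]
    e=[np.linalg.norm(proj(c,X)-p) for c,p in ((c1,p1),(c2,p2))]
    return X,max(e)
def proj(c,X):
    q=c[0]@(c[1][:3,:3]@X+c[1][:3,3]); return q[:2]/q[2]
def plane(c,p,z):
    R=c[1][:3,:3]; o=-R.T@c[1][:3,3]; d=R.T@np.linalg.inv(c[0])@[p[0],p[1],1]; return o+d*(z-o[2])/d[2]
E
python3 - <<'E'
from h import *
A,B=load('scene0'),load('side0')
sa=lambda u,v:np.array([170+u/3.273,130+v/3.273]); sb=lambda u,v:np.array([190+u/3.75,110+v/3.75])
pts=dict(rimA=((37,260),(403,455)),rimB=((218,142),(105,405)),deckC=((507,447),(475,180)),bumpless_D=((652,303),(252,153)),botA=((55,378),(390,570)),
 seamL=((275,342),(432,277)),footFL=((255,245),(335,300)),plateF=((360,295),(372,212)) ,timertop=((200,445),(527,350)),tab=((320,75),(315,108)))
for k,(a,b) in pts.items():
    X,e=tri(A,sa(*a),B,sb(*b)); print(k,X.round(4),round(e,2))
for n,c in (('A',A),('B',B)):
    hsv=cv2.cvtColor(c[2],cv2.COLOR_RGB2HSV); m=(((hsv[...,0]<8)|(hsv[...,0]>172))&(hsv[...,1]>150)&(hsv[...,2]>60)).astype(np.uint8)
    k,l,s,ce=cv2.connectedComponentsWithStats(m)
    for i in range(1,k):
        if s[i,4]>40: print(n,s[i],ce[i])
for n,f in (('sceneplane',lambda u,v:plane(A,sa(u,v),.092)),('side',lambda u,v:plane(B,sb(u,v),.092))):
    L=[(37,260),(507,450),(655,305),(218,142)] if n!='side' else [(403,455),(475,180),(250,153),(105,405)]
    P=[f(*q) for q in L]; print(n,np.round(P,4).tolist(),[round(float(np.linalg.norm(P[i]-P[(i+1)%4])),4) for i in range(4)])
E
```

```text
rimA [0.4393 0.0569 0.0776] 0.26
rimB [0.5903 0.0837 0.0831] 2.11
deckC [ 0.4857 -0.229   0.0872] 0.36
bumpless_D [ 0.6293 -0.2056  0.0865] 0.47
botA [0.4413 0.0532 0.0013] 0.01
seamL [ 0.4718 -0.0978  0.0864] 1.24
footFL [ 0.5111 -0.038   0.0967] 0.63
plateF [ 0.5134 -0.1167  0.1062] 3.11
timertop [ 0.4166 -0.1014  0.0534] 0.66
tab [ 0.5357 -0.0619  0.1944] 0.01
A [258 142  19  21 124] [266.64516129 152.16935484]
A [289 158  12  24 226] [294.69026549 169.37168142]
A [460 208  31  22 346] [475.01445087 220.59537572]
B [225 117  14  13 132] [231.18181818 123.56060606]
B [268 127  17  22 259] [275.9034749  137.28571429]
sceneplane [[0.4266, 0.0366, 0.092], [0.4784, -0.2341, 0.092], [0.6199, -0.2126, 0.092], [0.584, 0.0731, 0.092]] [0.2756, 0.1431, 0.288, 0.1615]
side [[0.4335, 0.0765, 0.092], [0.4841, -0.2204, 0.092], [0.6273, -0.1958, 0.092], [0.5794, 0.0992, 0.092]] [0.3012, 0.1452, 0.2989, 0.1476]
```

Run:
```python
from h import *
A=load('scene0')[2][135:235,240:330]
a=cv2.resize(A,None,fx=6,fy=6,interpolation=cv2.INTER_CUBIC); a=cv2.convertScaleAbs(a,alpha=1.4)
for i in range(0,90,10): cv2.putText(a,str(240+i),(i*6,8),0,.3,(255,255,0)); cv2.line(a,(i*6,0),(i*6,4),(255,255,0))
for i in range(10,100,10): cv2.putText(a,str(135+i),(0,i*6+4),0,.3,(255,255,0))
cv2.imwrite('pics/c.png',a[:,:,::-1])
```

```text
(no output)
```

View pics/c.png

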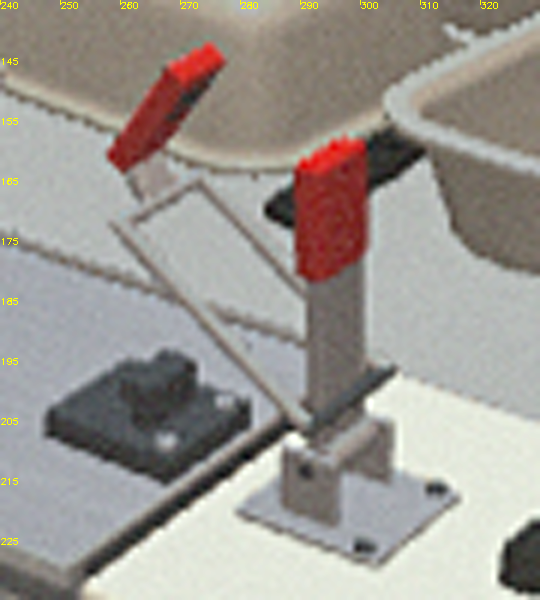

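Pixels in the scene crop: bar corners (259.2,172.5) and (273.8,165.3), tab top (272,146), grip top (295,161), pivot bolt (291,213), keeper foot corners (248,203), (267.5,210) and (281.7,202). I'll cast these onto planes parallel to the latch plane.

```bash
cat >> h.py <<'E'
YAW=.163; C=np.array([.5362,-.0735,0]); EX=np.array([np.cos(YAW),np.sin(YAW),0]); EY=np.array([-np.sin(YAW),np.cos(YAW),0])
def lat(c,p,x0):
    R=c[1][:3,:3]; o=-R.T@c[1][:3,3]; d=R.T@np.linalg.inv(c[0])@[p[0],p[1],1]
    X=o+d*(x0-(o-C)@EX)/(d@EX); return np.array([(X-C)@EX,(X-C)@EY,X[2]])
def w(x,y,z): return C+EX*x+EY*y+np.array([0,0,z])
E
python3 - <<'E'
from h import *
A=load('scene0');B=load('side0'); q=lambda u,v:(240+u/6,135+v/6)
for n,p,x in (('bar near',(115,225),-18.5),('bar far',(203,182),18.5),('tabtop',(193,65),0),('tabbot',(136,154),0),('griptop',(330,155),0),('pivbolt',(306,470),-14),
 ('footFL',(47,413),-20),('footBL',(165,453),-20),('footBR',(250,404),20),('posttop nearfront',(133,372),-11),('posttop nearback',(160,385),-11),('posttop farback',(195,365),11),('hinge',(302,425),-21),
 ('plate1',(238,512),None),('seam',(80,585),None)):
    if x is not None: print(n,(lat(A,q(*p),x/1000)*1000).round(1))
for n,p in (('plateFL',(238,512)),('plateBL',(375,562)),('plateBR',(460,497)),('bumper front',(500,560))):
    X=plane(A,q(*p),.092)-C; print(n,(X@EX*1e3).round(1),(X@EY*1e3).round(1))
q=lambda u,v:(190+u/3.75,110+v/3.75)
for n,p,z in (('footFL',(335,297),.1),('footFR',(265,288),.1),('footFL88',(335,297),.095)):
    X=plane(B,q(*p),z)-C; print(n,(X@EX*1e3).round(1),(X@EY*1e3).round(1))
E
```

```text
bar near [-18.5  14.1 166.5]
bar far [ 18.5  11.4 165.7]
tabtop [ -0.    2.1 209.7]
tabbot [ -0.   20.8 178.6]
griptop [ -0.  -41.3 195.6]
pivbolt [-14.  -46.  109.2]
footFL [-20.   37.5 100.7]
footBL [-20.   -3.7 102.3]
footBR [20.  -4.7 99.4]
posttop nearfront [-11.   13.9 117.9]
posttop nearback [-11.    4.6 116.9]
posttop farback [ 11.    8.3 111.9]
hinge [-21.  -48.8 127.6]
plateFL -19.5 -28.0
plateBL -18.3 -71.2
plateBR 22.9 -72.8
bumper front 2.1 -97.4
footFL -20.4 43.3
footFR 18.1 44.2
footFL88 -19.0 34.9
```

Everything agrees to about 2 mm in bin coordinates:
- Pivot (-46, 109.5), deck at 92.
- Lever about 1.62, loop slope about 0.59.
- Tab point (6.5, 201.5), keeper (17.7, 104).

I'll go above the tab now.

Request:
{"op": "arm_command", "data": {
  "increments": [
    [0, 0, -0.2, -0.51],
    [0, 0, -0.2, -0.51],
    [0, 0, -0.2, -0.51],
    [0, 0, -0.2, -0.51],
    [-0.26, -0.5, 0, 0],
    [-0.26, -0.5, 0, 0],
    [-0.26, -0.5, 0, 0],
    [-0.26, -0.5, 0, 0],
    [-0.26, -0.5, 0, 0],
    [-0.26, -0.5, 0, 0],
    [-0.26, -0.5, 0, 0],
    [-0.26, -0.5, 0, 0],
    [0, 0, 0, 0],
    [0, 0, 0, 0]
  ],
  "claw": 0.1,
  "grip_force": 15
}}

```text
clock: 1.32
ee_pos: [0.5347, -0.0678, 0.2567]
ee_rot: [0.648, 0.762, 0.0, 0.0]
contact_force: [-0.2, -0.7, -0.9]
opening: 0.55
```

```bash
cat >> h.py <<'E'
def st():
    from station import r
    from scipy.spatial.transform import Rotation as R
    s=r.read_state(); p=np.array(s['ee_pos'])-C
    f=np.array(s['contact_force']); M=R.from_quat(s['ee_rot']).as_matrix()
    print('t%.2f tcp bin mm'%s['clock'],(np.array([p@EX,p@EY,p[2]])*1e3).round(1),'toolx in bin',(M[:,0]@EX).round(3),(M[:,0]@EY).round(3),'z',M[:,2].round(3),'F',np.array([f@EX,f@EY,f[2]]).round(1),'open',round(s['opening'],3))
E
python3 - <<'E'
from h import *; from station import cams
st()
c=cams.read_camera('scene')['color'][80:240,200:360]; d=cams.read_camera('side')['color'][40:200,190:350]
cv2.imwrite('pics/d.png',np.hstack([cv2.resize(x,(400,400),interpolation=cv2.INTER_CUBIC) for x in (c,d)])[:,:,::-1])
E
```

```text
t1.32 tcp bin mm [ -0.6   5.9 256.7] toolx in bin 0.001 1.0 z [ 0.  0. -1.] F [-0.4 -0.7 -0.9] open 0.55
```

View pics/d.png

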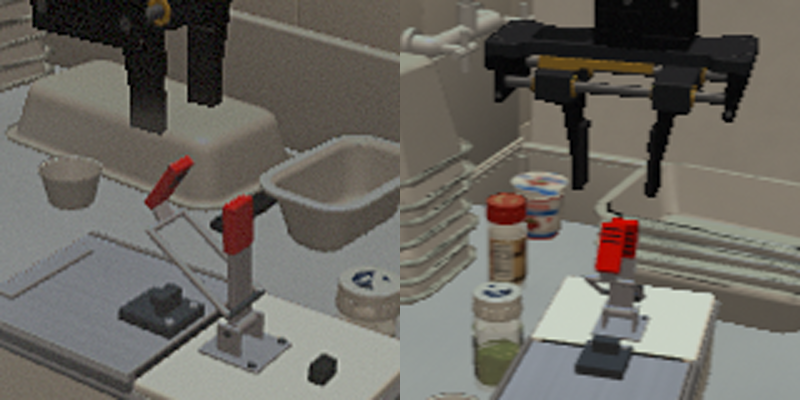

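Crop: the fingers (side, 580 and 655) straddle the tab (615,225), centred. Descend and pinch.

Request:
{"op": "arm_command", "data": {
  "increments": [
    [0, 0, 0.3, 0],
    [0, 0, 0.3, 0],
    [0, 0, 0.3, 0],
    [0, 0, 0.3, 0],
    [0, 0, 0.3, 0],
    [0, 0, 0.3, 0],
    [0, 0, 0.3, 0],
    [0, 0, 0.3, 0],
    [0, 0, 0, 0],
    [0, 0, 0, 0]
  ]
}}

```text
clock: 2.25
ee_pos: [0.5346, -0.0675, 0.1962]
ee_rot: [0.647, 0.762, -0.0, -0.0]
contact_force: [0.6, -0.2, 0.0]
opening: 0.546
```

Request:
{"op": "arm_command", "data": {
  "increments": [
    [0, 0, 0, 0],
    [0, 0, 0, 0],
    [0, 0, 0, 0],
    [0, 0, 0, 0],
    [0, 0, 0, 0],
    [0, 0, 0, 0],
    [0, 0, 0, 0],
    [0, 0, 0, 0]
  ],
  "claw": -1,
  "grip_force": 15
}}

```text
clock: 2.92
ee_pos: [0.5353, -0.0675, 0.1968]
ee_rot: [0.647, 0.762, 0.0, 0.0]
contact_force: [4.6, 1.0, 0.7]
opening: 0.231
```

Run:
```python
from h import *; from station import cams
st()
c=cams.read_camera('scene')['color'][80:240,200:360]; d=cams.read_camera('side')['color'][40:200,190:350]
cv2.imwrite('pics/e.png',np.hstack([cv2.resize(x,(400,400),interpolation=cv2.INTER_CUBIC) for x in (c,d)])[:,:,::-1])
```

```text
t2.92 tcp bin mm [1.000e-01 6.100e+00 1.968e+02] toolx in bin -0.0 1.0 z [ 0.001  0.    -1.   ] F [4.7 0.3 0.7] open 0.231
```

View pics/e.png

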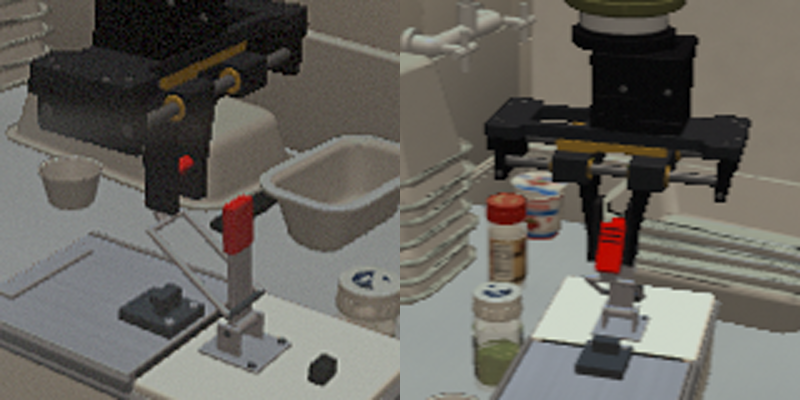

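The opening is 20 mm, so the tab is held. Now I'll swing it forward and down along the arc, stopping about 10 mm above the foot.

Request:
{"op": "arm_command", "data": {
  "increments": [
    [0.1, 0.02, -0.03, 0],
    [0.1, 0.01, -0.03, 0],
    [0.13, 0, 0.126, 0],
    [0.13, 0, 0.126, 0],
    [0.13, 0, 0.126, 0],
    [0.13, 0, 0.126, 0],
    [0.13, 0, 0.126, 0],
    [0.13, 0, 0.126, 0],
    [0.1, 0, 0.16, 0],
    [0.1, 0, 0.16, 0],
    [0.1, 0, 0.16, 0],
    [0.1, 0, 0.16, 0],
    [0.07, 0, 0.177, 0],
    [0.07, 0, 0.177, 0],
    [0.07, 0, 0.177, 0],
    [0.07, 0, 0.177, 0],
    [0.04, 0, 0.186, 0],
    [0.04, 0, 0.186, 0],
    [0, 0, 0, 0],
    [0, 0, 0, 0]
  ]
}}

```text
clock: 4.68
ee_pos: [0.5285, -0.0247, 0.1358]
ee_rot: [0.647, 0.762, -0.0, 0.0]
contact_force: [4.0, 0.2, -0.1]
opening: 0.226
```

Run:
```python
from h import *; from station import cams
st()
ims=[]
for n in ('scene','side'):
    c=cams.read_camera(n); np.savez(n+'1.npz',K=c['intrinsics'],V=c['view'],im=c['color']); ims.append(c['color'])
c=ims[0][135:235,240:340]; d=ims[1][100:200,220:320]
cv2.imwrite('pics/f.png',cv2.convertScaleAbs(np.hstack([cv2.resize(x,(400,400),interpolation=cv2.INTER_CUBIC) for x in (c,d)])[:,:,::-1],alpha=1.4))
```

```text
t4.68 tcp bin mm [  0.3  49.4 135.8] toolx in bin 0.0 1.0 z [-0. -0. -1.] F [ 4.  -0.4 -0.1] open 0.226
```

View pics/f.png

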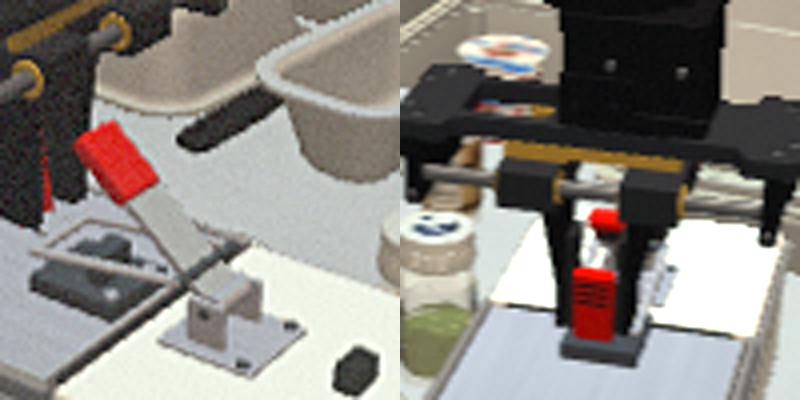

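Run:
```python
from h import *
A=load('scene1'); q=lambda u,v:(240+u/4,135+v/4)
for n,p,x in (('bar near',(32,252),-18.5),('bar far',(95,222),18.5),('gripend L',(77,150),-12),('gripend R',(110,122),12),('gripbase L',(126,204),-12),('gripbaseR',(157,181),12),('boltpiv',(205,315),-14)):
    print(n,(lat(A,q(*p),x/1000)*1000).round(1))
```

```text
bar near [-18.5  38.1 111.2]
bar far [ 18.5  32.3 111.1]
gripend L [-12.   18.9 162.5]
gripend R [ 12.   19.7 165.5]
gripbase L [-12.   -5.8 145.4]
gripbaseR [ 12.   -4.4 145.3]
boltpiv [-14.  -46.5 108.6]
```

The bar is at (35,111), forward of the lip. The lever leans at about 2.4. I'll lower gently, easing back.

Request:
{"op": "arm_command", "data": {
  "increments": [
    [-0.03, 0, 0.06, 0],
    [-0.03, 0, 0.06, 0],
    [-0.03, 0, 0.06, 0],
    [-0.03, 0, 0.06, 0],
    [0, 0, 0.05, 0],
    [0, 0, 0, 0],
    [0, 0, 0, 0]
  ]
}}

```text
clock: 5.37
ee_pos: [0.5288, -0.0256, 0.1288]
ee_rot: [0.646, 0.763, 0.001, -0.001]
contact_force: [3.3, 6.9, 0.5]
opening: 0.223
```

Request:
{"op": "arm_command", "data": {
  "increments": [
    [-0.02, 0, 0.04, 0],
    [-0.02, 0, 0.04, 0],
    [0, 0, 0.02, 0],
    [0, 0, 0, 0],
    [0, 0, 0, 0]
  ]
}}

```text
clock: 5.78
ee_pos: [0.5289, -0.0262, 0.1263]
ee_rot: [0.646, 0.763, 0.001, -0.001]
contact_force: [2.2, 8.3, 1.1]
opening: 0.229
```

Run:
```python
from h import *; from station import cams
st()
ims=[]
for n in ('scene','side'):
    c=cams.read_camera(n); np.savez(n+'2.npz',K=c['intrinsics'],V=c['view'],im=c['color']); ims.append(c['color'])
c=ims[0][155:230,235:310]; d=ims[1][140:215,230:305]
cv2.imwrite('pics/g.png',cv2.convertScaleAbs(np.hstack([cv2.resize(x,(400,400),interpolation=cv2.INTER_CUBIC) for x in (c,d)])[:,:,::-1],alpha=1.4))
```

```text
t5.78 tcp bin mm [  0.5  47.9 126.3] toolx in bin -0.002 1.0 z [-0.001  0.002 -1.   ] F [3.5 7.9 1.1] open 0.229
```

View pics/g.png

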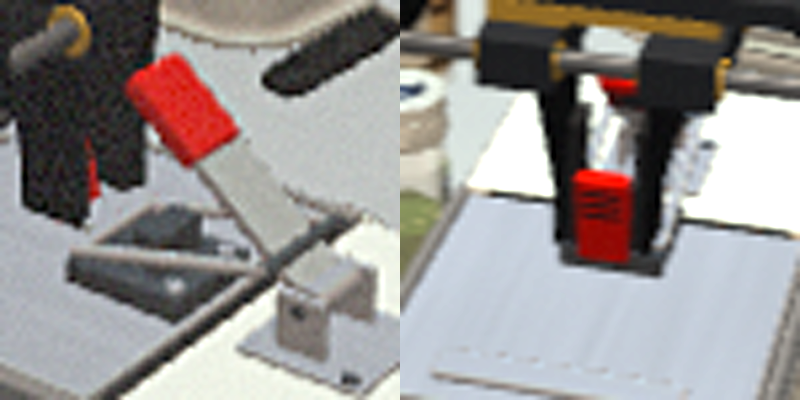

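Run:
```python
from h import *
A=load('scene2'); q=lambda u,v:(235+u*75/400,155+v*75/400)
for n,p,x in (('bar near',(71,253),-18.5),('bar far',(150,206),18.5),('gripend L',(130,95),-12),('gripend R',(178,58),12),('gripbase L',(192,164),-12),('gripbaseR',(237,132),12),('footFL',(68,270),-20),('footBL',(178,310),-20),('boltpiv',(297,310),-14)):
    print(n,(lat(A,q(*p),x/1000)*1000).round(1))
```

```text
bar near [-18.5  37.6 102.7]
bar far [ 18.5  33.7 104.5]
gripend L [-12.   18.6 162. ]
gripend R [ 12.   17.9 165.4]
gripbase L [-12.   -4.8 145.5]
gripbaseR [ 12.   -4.7 146.4]
footFL [-20.   37.8  97. ]
footBL [-20.   -5.5  97.9]
boltpiv [-14.  -45.4 109.4]
```

The bar is on the foot at (35.5,103.5). The 8 N is mostly lever friction. Next I'll slide it back under the lip in stages.

Request:
{"op": "arm_command", "data": {
  "increments": [
    [-0.08, -0.01, 0, 0],
    [-0.08, -0.01, 0, 0],
    [-0.08, 0, 0, 0],
    [-0.08, 0, 0, 0],
    [0, 0, 0, 0],
    [0, 0, 0, 0]
  ]
}}

```text
clock: 6.38
ee_pos: [0.5301, -0.0348, 0.1265]
ee_rot: [0.647, 0.763, 0.001, -0.0]
contact_force: [3.3, 5.1, 0.8]
opening: 0.225
```

```bash
python3 -c "
from h import *; st()"
```

```text
t6.38 tcp bin mm [  0.3  39.2 126.5] toolx in bin -0.002 1.0 z [ 0.     0.002 -1.   ] F [4.1 4.5 0.8] open 0.225
```

Request:
{"op": "arm_command", "data": {
  "increments": [
    [-0.06, 0, 0, 0],
    [-0.06, 0, 0, 0],
    [-0.06, 0, 0, 0],
    [-0.06, 0, 0, 0],
    [0, 0, 0, 0],
    [0, 0, 0, 0]
  ]
}}

```text
clock: 6.88
ee_pos: [0.5311, -0.0411, 0.1264]
ee_rot: [0.647, 0.763, 0.001, -0.0]
contact_force: [4.0, 4.3, 0.4]
opening: 0.226
```

```bash
python3 -c "
from h import *; st()"
```

```text
t6.88 tcp bin mm [  0.2  32.8 126.4] toolx in bin -0.001 1.0 z [ 0.     0.001 -1.   ] F [4.7 3.6 0.4] open 0.226
```

Request:
{"op": "arm_command", "data": {
  "increments": [
    [-0.06, 0, 0, 0],
    [-0.06, 0, 0, 0],
    [-0.04, 0, 0, 0],
    [0, 0, 0, 0],
    [0, 0, 0, 0]
  ]
}}

```text
clock: 7.3
ee_pos: [0.5316, -0.0445, 0.1263]
ee_rot: [0.647, 0.763, 0.001, -0.001]
contact_force: [3.7, 6.4, -0.8]
opening: 0.227
```

Run:
```python
from h import *; from station import cams
st()
ims=[]
for n in ('scene','side'):
    c=cams.read_camera(n); np.savez(n+'3.npz',K=c['intrinsics'],V=c['view'],im=c['color']); ims.append(c['color'])
c=ims[0][145:220,240:315]; d=ims[1][130:205,230:305]
cv2.imwrite('pics/i.png',cv2.convertScaleAbs(np.hstack([cv2.resize(x,(400,400),interpolation=cv2.INTER_CUBIC) for x in (c,d)])[:,:,::-1],alpha=1.4))
```

```text
t7.30 tcp bin mm [  0.2  29.4 126.3] toolx in bin -0.002 1.0 z [ 0.     0.002 -1.   ] F [ 4.7  5.7 -0.8] open 0.227
```

View pics/i.png

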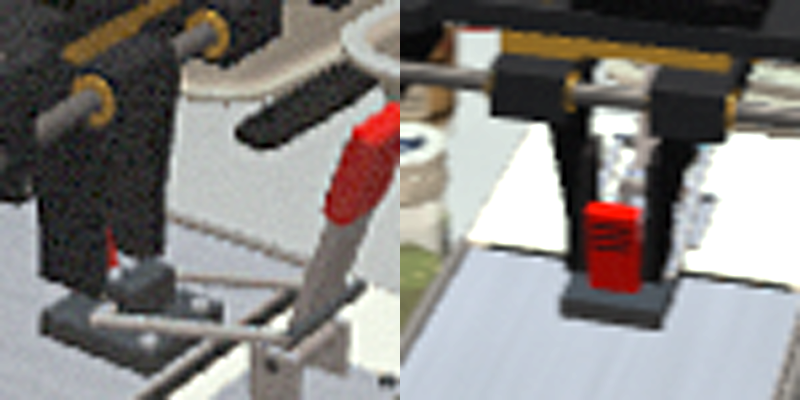

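Run:
```python
from h import *
A=load('scene3'); q=lambda u,v:(240+u*75/400,145+v*75/400)
for n,p,x in (('bar near',(93,314),-18.5),('gripbase L',(328,215),-12),('gripbase R',(372,225),12),('footFL',(42,315),-20)):
    print(n,(lat(A,q(*p),x/1000)*1000).round(1))
hsv=cv2.cvtColor(A[2],cv2.COLOR_RGB2HSV); m=(((hsv[...,0]<8)|(hsv[...,0]>172))&(hsv[...,1]>150)&(hsv[...,2]>60)).astype(np.uint8)
k,l,s,ce=cv2.connectedComponentsWithStats(m)
for i in range(1,k):
    if s[i,4]>40 and ce[i][0]<400:
        g=lat(A,ce[i],-.004); print(s[i],ce[i],g*1e3,'lever',np.pi-np.arctan2(g[2]-.1095,g[1]+.046))
```

```text
bar near [-18.5  18.2 106.6]
gripbase L [-12.  -62.2 164.6]
gripbase R [ 12.  -63.  151.1]
footFL [-20.   37.5 100.3]
[301 164  17  23 197] [308.44670051 175.25380711] [ -4.         -68.85618696 180.59571085] lever 1.2597471273599863
```

Lever is about 1.26 and the bar about 18.2, which fits hooked. A small extra pull tests it: force should climb without motion.

Request:
{"op": "arm_command", "data": {
  "increments": [
    [-0.04, 0, 0, 0],
    [-0.04, 0, 0, 0],
    [0, 0, 0, 0],
    [0, 0, 0, 0]
  ]
}}

```text
clock: 7.73
ee_pos: [0.5318, -0.045, 0.1263]
ee_rot: [0.646, 0.763, 0.001, -0.001]
contact_force: [3.2, 9.6, 2.2]
opening: 0.231
```

```bash
python3 -c "
from h import *; st()"
```

```text
t7.73 tcp bin mm [  0.2  28.9 126.3] toolx in bin -0.003 1.0 z [-0.     0.004 -1.   ] F [4.7 9.  2.2] open 0.231
```

It's blocked at 9 N, so it's hooked. I'll relax, release, rise, and take a look.

Request:
{"op": "arm_command", "data": {
  "increments": [
    [0.05, 0, 0, 0],
    [0, 0, 0, 0],
    [0, 0, 0, 0]
  ]
}}

```text
clock: 7.98
ee_pos: [0.5317, -0.0449, 0.1263]
ee_rot: [0.646, 0.763, 0.001, -0.001]
contact_force: [4.1, 6.7, 0.5]
opening: 0.225
```

Request:
{"op": "arm_command", "data": {
  "increments": [
    [0, 0, 0, 0],
    [0, 0, 0, 0],
    [0, 0, 0, 0],
    [0, 0, 0, 0],
    [0, 0, -0.1, 0],
    [0, 0, -0.2, 0],
    [0, 0, -0.4, 0],
    [0, 0, -0.4, 0],
    [0, 0, -0.4, 0],
    [0, 0, -0.4, 0],
    [0, 0, -0.5, 0],
    [0, 0, -0.5, 0],
    [0, 0, -0.5, 0],
    [0, 0, -0.5, 0],
    [0, 0, -0.5, 0],
    [0, 0, 0, 0]
  ],
  "claw": 0.1
}}

```text
clock: 9.32
ee_pos: [0.5329, -0.047, 0.2398]
ee_rot: [0.647, 0.762, 0.001, 0.002]
contact_force: [0.8, 0.0, 0.4]
opening: 0.553
```

Run:
```python
from h import *; from station import cams
st()
ims=[]
for n in ('scene','side'):
    c=cams.read_camera(n); np.savez(n+'4.npz',K=c['intrinsics'],V=c['view'],im=c['color']); ims.append(c['color'])
c=ims[0][145:225,240:320]; d=ims[1][130:210,230:310]
cv2.imwrite('pics/j.png',cv2.convertScaleAbs(np.hstack([cv2.resize(x,(400,400),interpolation=cv2.INTER_CUBIC) for x in (c,d)])[:,:,::-1],alpha=1.4))
```

```text
t9.32 tcp bin mm [  1.   26.7 239.8] toolx in bin -0.0 1.0 z [ 0.005 -0.    -1.   ] F [ 0.8 -0.1  0.4] open 0.553
```

View pics/j.png

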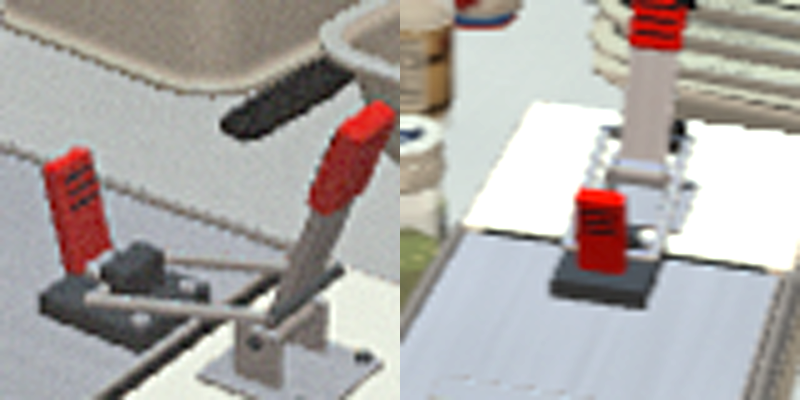

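The crop shows the tab upright in front of the post, with the bar (near corner 88,297) under the lip and the lever at about 1.25. I'll close the fingers and place the tips in front of the grip.

Request:
{"op": "arm_command", "data": {
  "increments": [
    [-0.4, -0.02, 0, 0],
    [-0.4, -0.02, 0, 0],
    [-0.4, 0, 0, 0],
    [-0.4, 0, 0, 0],
    [-0.4, 0, 0, 0],
    [-0.4, 0, 0, 0],
    [-0.4, 0, 0, 0],
    [0, 0, 0.3, 0],
    [0, 0, 0.4, 0],
    [0, 0, 0.4, 0],
    [0, 0, 0.4, 0],
    [0, 0, 0.4, 0],
    [0, 0, 0, 0],
    [0, 0, 0, 0]
  ],
  "claw": -1
}}

```text
clock: 10.58
ee_pos: [0.5417, -0.1159, 0.1881]
ee_rot: [0.647, 0.763, -0.0, -0.001]
contact_force: [0.3, -0.3, 0.3]
opening: 0.005
```

Run:
```python
from h import *; st()
# back-edge (y-9.5) / tip (z-14) tool point along grip front face, r=72 from pivot, 5 mm off
for t in np.arange(1.3,-.01,-.1):
    y=-46-72*np.cos(t)+5*np.sin(t); z=109.5+72*np.sin(t)+5*np.cos(t)
    print(round(t,2),'tcp y',round(y+9.5,1),'z',round(z+14,1))
```

```text
t10.58 tcp bin mm [ -1.5 -42.7 188.1] toolx in bin -0.001 1.0 z [-0.001  0.    -1.   ] F [ 0.2 -0.4  0.3] open 0.005
1.3 tcp y -50.9 z 194.2
1.2 tcp y -57.9 z 192.4
1.1 tcp y -64.7 z 189.9
1.0 tcp y -71.2 z 186.8
0.9 tcp y -77.3 z 183.0
0.8 tcp y -83.1 z 178.6
0.7 tcp y -88.3 z 173.7
0.6 tcp y -93.1 z 168.3
0.5 tcp y -97.3 z 162.4
0.4 tcp y -100.9 z 156.1
0.3 tcp y -103.8 z 149.6
0.2 tcp y -106.1 z 142.7
0.1 tcp y -107.6 z 135.7
-0.0 tcp y -108.5 z 128.5
```

Request:
{"op": "arm_command", "data": {
  "increments": [
    [-0.22, 0.02, -0.01, 0],
    [-0.22, 0.02, -0.01, 0],
    [-0.22, 0.02, -0.01, 0],
    [-0.22, 0, -0.01, 0],
    [-0.17, 0, 0.09, 0],
    [-0.17, 0, 0.09, 0],
    [-0.17, 0, 0.09, 0],
    [-0.12, 0, 0.09, 0],
    [-0.12, 0, 0.09, 0],
    [0, 0, 0, 0]
  ]
}}

```text
clock: 11.42
ee_pos: [0.5502, -0.1567, 0.1781]
ee_rot: [0.647, 0.762, -0.0, -0.0]
contact_force: [1.0, 3.1, 1.0]
opening: 0.006
```

```bash
python3 -c "
from h import *; st()"
```

```text
t11.42 tcp bin mm [  0.3 -84.4 178.1] toolx in bin 0.0 1.0 z [-0. -0. -1.] F [1.5 2.9 1. ] open 0.006
```

Request:
{"op": "arm_command", "data": {
  "increments": [
    [-0.11, 0, 0.11, 0],
    [-0.11, 0, 0.11, 0],
    [-0.09, 0, 0.1, 0],
    [-0.09, 0, 0.12, 0],
    [0, 0, 0, 0]
  ]
}}

```text
clock: 11.83
ee_pos: [0.5516, -0.167, 0.167]
ee_rot: [0.647, 0.762, -0.0, 0.0]
contact_force: [-0.7, 1.1, 0.8]
opening: 0.004
```

Run:
```python
from h import *; from station import cams
st()
ims=[]
for n in ('scene','side'):
    c=cams.read_camera(n); np.savez(n+'5.npz',K=c['intrinsics'],V=c['view'],im=c['color']); ims.append(c['color'])
c=ims[0][130:230,240:340]; d=ims[1][110:210,230:330]
cv2.imwrite('pics/k.png',cv2.convertScaleAbs(np.hstack([cv2.resize(x,(400,400),interpolation=cv2.INTER_CUBIC) for x in (c,d)])[:,:,::-1],alpha=1.4))
```

```text
t11.83 tcp bin mm [  0.  -94.7 167. ] toolx in bin 0.001 1.0 z [-0. -0. -1.] F [-0.5  1.2  0.8] open 0.004
```

View pics/k.png

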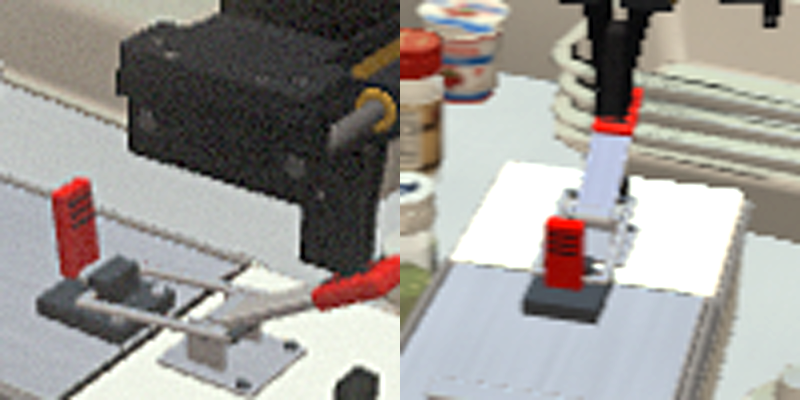

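The lever is at about 0.6 with the tip on its grip, and the loop is still under the lip. I'll continue over centre.

Request:
{"op": "arm_command", "data": {
  "increments": [
    [-0.09, 0, 0.13, 0],
    [-0.08, 0, 0.13, 0],
    [-0.07, 0, 0.13, 0],
    [-0.06, 0, 0.13, 0],
    [-0.05, 0, 0.13, 0],
    [-0.04, 0, 0.13, 0],
    [0, 0, 0, 0],
    [0, 0, 0, 0]
  ]
}}

```text
clock: 12.6
ee_pos: [0.5532, -0.1758, 0.1478]
ee_rot: [0.647, 0.762, -0.0, -0.0]
contact_force: [0.1, -0.6, 0.6]
opening: 0.008
```

```bash
python3 -c "
from h import *; st()"
```

```text
t12.60 tcp bin mm [   0.2 -103.7  147.8] toolx in bin -0.0 1.0 z [-0.001  0.    -1.   ] F [ 0.  -0.6  0.6] open 0.008
```

Request:
{"op": "arm_command", "data": {
  "increments": [
    [-0.03, 0, 0.13, 0],
    [-0.03, 0, 0.13, 0],
    [-0.02, 0, 0.13, 0],
    [0, 0, 0.1, 0],
    [0, 0, 0.06, 0],
    [0, 0, 0.06, 0],
    [0, 0, 0, 0],
    [0, 0, 0, 0]
  ]
}}

```text
clock: 13.27
ee_pos: [0.5537, -0.1776, 0.1329]
ee_rot: [0.647, 0.762, 0.0, -0.0]
contact_force: [-0.1, 0.6, -1.2]
opening: 0.005
```

```bash
python3 -c "
from h import *; st()"
```

```text
t13.27 tcp bin mm [   0.4 -105.6  132.9] toolx in bin -0.0 1.0 z [ 0.  0. -1.] F [-0.   0.6 -1.2] open 0.005
```

Request:
{"op": "arm_command", "data": {
  "increments": [
    [0, 0, 0.05, 0],
    [0, 0, 0.05, 0],
    [0, 0, 0.05, 0],
    [0, 0, 0, 0]
  ]
}}

```text
clock: 13.6
ee_pos: [0.5539, -0.1777, 0.13]
ee_rot: [0.647, 0.762, 0.0, 0.0]
contact_force: [-2.3, 1.1, 7.5]
opening: 0.006
```

Request:
{"op": "arm_command", "data": {
  "increments": [
    [0, 0, 0.04, 0],
    [0, 0, 0.03, 0],
    [0, 0, 0, 0]
  ]
}}

```text
clock: 13.85
ee_pos: [0.5539, -0.1777, 0.1298]
ee_rot: [0.647, 0.762, 0.0, 0.0]
contact_force: [-9.5, 2.5, 21.4]
opening: 0.005
```

The tip stopped at 129.8 with 21 N, so the lever is firmly on its bumper. I'll back off and rise clear.

Request:
{"op": "arm_command", "data": {
  "increments": [
    [0, 0, -0.1, 0],
    [0, 0, -0.2, 0],
    [0, 0, -0.4, 0],
    [0, 0, -0.4, 0],
    [0, 0, -0.5, 0],
    [0, 0, -0.5, 0],
    [0, 0, -0.5, 0],
    [0, 0, -0.5, 0],
    [0, 0, -0.5, 0],
    [0, 0, -0.5, 0],
    [0, 0, -0.5, 0],
    [0, 0, -0.5, 0],
    [0, 0, 0, 0],
    [0, 0, 0, 0]
  ]
}}

```text
clock: 15.02
ee_pos: [0.554, -0.1777, 0.2555]
ee_rot: [0.647, 0.762, 0.0, 0.001]
contact_force: [-0.2, 0.2, 0.5]
opening: 0.006
```

Run:
```python
from h import *; from station import cams
st()
ims=[]
for n in ('scene','side'):
    c=cams.read_camera(n); np.savez(n+'6.npz',K=c['intrinsics'],V=c['view'],im=c['color']); ims.append(c['color'])
c=ims[0][130:290,190:350]; d=ims[1][110:210,230:330]
cv2.imwrite('pics/l.png',cv2.convertScaleAbs(np.hstack([cv2.resize(x,(400,400),interpolation=cv2.INTER_CUBIC) for x in (c,d)])[:,:,::-1],alpha=1.4))
for n,bx in (('scene',(slice(255,310),slice(205,255))),('side',(slice(195,235),slice(310,347))),('side',(slice(150,195),slice(216,241))),('side',(slice(195,225),slice(194,222)))):
    a=load(n+'0')[2][bx].astype(int);b=load(n+'6')[2][bx].astype(int); print(n,'bystander diff',np.abs(a-b).mean().round(2))
```

```text
t15.02 tcp bin mm [   0.7 -105.7  255.5] toolx in bin -0.0 1.0 z [ 0.001 -0.    -1.   ] F [-0.1  0.2  0.5] open 0.006
scene bystander diff 4.09
side bystander diff 5.62
side bystander diff 4.93
side bystander diff 4.98
```

View pics/l.png

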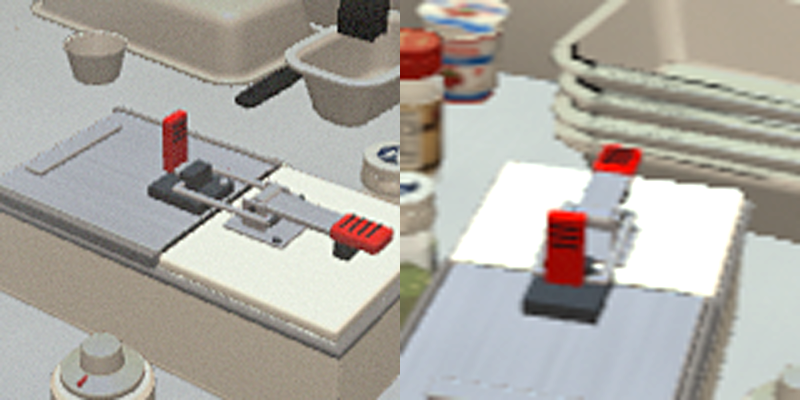

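The lever lies flat on its bumper at (355,235), the loop is hooked and taut, the seam gap is closed, and the bystanders haven't moved (image differences at noise level). Handing in.

```bash
python3 -c "
from station import hand_in; print(hand_in())"
```

```text
the job is handed in; nothing more can be done
None
```

The lid is clamped and the job is handed in at about 15 s of the 58 s allowed; the hand-in itself reports no verdict.

I took the loop by its tab, set the cross bar on the keeper's foot and slid it back under the lip with the lever at about 1.26 rad. Then I pushed the lever over centre with closed fingers onto its bumper.

**Hook:** an extra pull before release was blocked at about 9 N with almost no movement, so the bar was under the lip. The later pictures show it staying there.

**Lever:** the last picture shows it flat on its bumper. My final press on it reached 21 N at the wrist, more than I meant but under the 40 N limit.

**Lid:** the loop looks taut and the gap at the seam looks closed, but I did not measure the lid's travel in millimetres.

**Surroundings:** the image patches round the jar, cup and timer changed only at about noise level. The gripper was well clear, about 0.25 m up, at hand-in.

**Disagreement:** on the way forward the lever was dragged to about 2.44 rad instead of the planned 1.9. The bar landed about 8 mm farther forward on the foot than planned, still on it. I corrected this while sliding it back.

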